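# Set the slide holder to its gauge clip with the thumbwheel

## Robot

A 7-joint arm with a two-finger parallel gripper is mounted at the origin on the work surface. World frame = base frame: x ahead of the robot, y to its left, z up, the work surface at z = 0. Lengths are in m, angles in rad, forces in N, time in s.
With the tool pointing down it reaches from about 0.425 to 0.925 m from the base axis. Payload 6.8 kg.
Tool frame: the origin (TCP) lies at the centre of the arm's flange, where the gripper is bolted on; the fingertips stand 173 mm ahead of it and the grasp point (between the pads) lies 155 mm ahead of it (finger_overhang is the distance from the TCP to the fingertips, in m); y points along the fingers, z is the direction in which the jaws open and shut, and the axes are right-handed (so a half turn about y gives the same grasp; the last joint's range is limited). The gripper opens to 85 mm and grips with 20 to 120 N. Pads are 22 mm wide; open, the fingers measure 114 mm over their backs; the gripper's body (76 mm by 85 mm) begins 54 mm behind the grasp point. The pads swing forward as they close: fully open they stand 13 mm farther back than shut.
Start: joints at [-1.34, 0.477, 0.022, 1.555, -0.011, 1.109, -0.083], TCP at [0.224, 0.637, 0.405] pointing down, gripper open.
Joint ranges: [-2.96, 2.96], [-0.34, 2.1], [-1.41, 1.46], [0.24, 2.44], [-1.37, 4.51], [0.17, 1.92], [-2.96, 2.96]. Speed limits (rad/s): [2.39, 2.39, 3.14, 3.14, 3.14, 3.14, 3.14].

## Interface

Orientations are given as a rotation vector (axis times angle).
In Python, from bench import get_obs, grab_frame, hand_in, finger_overhang gives the robot as it stands. The module is installed in compiled form; this text tells all that it offers.
- The arm moves only by the shell command python3 -m jog 'ROWS' [FORCE]. ROWS is JSON, a list of rows, each a list of 3 entries, a list of its own where there are three numbers: the shift along the tool's x, y, z in cm, then the turn about the tool's y in rad, then the gripper command: -1 is fully open, 1 is shut, values between are in proportion. In form: [[[x, y, z], twist, gripper], ...]. A call has 1 to 10 rows; each row is the pose to reach, as a shift and turn from the pose commanded when the call began, along the tool's axes at that moment; what a row does not reach only later rows make up. A row lasts 1/8 s, in which the tool goes at most 62.5 mm and 10.7 degrees, less where a joint would pass 70% of its speed; a pose out of reach is approached as far as the arm can. A call with a gripper value outside its range is refused whole. The fingers move at their own pace and stop on an object; FORCE is the grip in N (left out, the last holds). Time passes only in rows, so rows that repeat a pose let the fingers close. It gives the time, the measured TCP pose, the force and the opening at its end, in the units of the state.
- get_obs(): the state, without advancing time (a new reading comes with each control period).
- grab_frame(name): name is "scene" or "top" or "wrist"; returns a dict with "image" (480x640x3 uint8, blue, green, red), "fx", "fy", "cx", "cy" (pixels), "distortion" ([k1, k2, p1, p2, k3] as OpenCV has them; the pictures are not rectified), "origin" and "rotation" of the camera in the world. Camera axes: x right, y up, looking along -z (the intrinsics and any distortion apply to the point x, -y, -z); pixel columns grow to the right and rows downward; lengths in m; the calibration is good to about 2 mm. A picture is of the moment at which its call begins. There is no depth.
- hand_in(): hands the job in, once; it reports no verdict.
The state is a dict: "clock": time; "joints": joint angles; "qvel": joint speeds; "tau": joint torques, N m; "tcp_pos": TCP position; "orientation": TCP orientation; "contact_force": force on the tool from outside, world axes, zero at the start; "moment": the same for the moment, N m; "grip_width": finger opening in m.
Only numpy, scipy, OpenCV 4.12 (cv2) and the standard library are available. Lean on these libraries where they do the work, as an engineer would, in place of code of your own. Each camera call takes 0.05 s, during which the arm holds its last target.

## Task

Get the microscope slide holder ready for the next slides: roll its knurled thumbwheel under a fingertip, in as many strokes as it takes, until the yellow pointer on the moving jaw is in line with the white band of the red gauge clip, then take the finger away. Move the jaw with the wheel only, do not touch the jaw or the gauge clip, and leave the objective, oil bottle, eyepiece and slide box where they stand.

Things in the scene. Friction and masses are not known exactly. Their poses are not given: they have to be found in the camera images.
- holder: Slide holder, fixed to the bench: black plate 180 (x) x 230 (y) x 14 mm, origin at the centre of its underside, z up. On it: the thumbwheel at x -45, y 0; a fixed aluminium jaw (face at y +75, up to z 34) ; the moving jaw, which closes along the holder's +y; the gauge clip on the scale at x +80. Steel cheeks at x -68 and x -22 (8 mm thick, 66 mm long in y) and low end walls guard the wheel up to z 40.
- wheel: Knurled aluminium thumbwheel, diameter 52 mm, 28 mm wide, origin at its centre, 32 mm above the bench; its axle lies along the holder's x. Its frame turns with it. It stands 18 mm proud of its cheeks. Stroking its top along the holder's +y closes the jaw, along -y opens it: the jaw moves the same way as the finger, 8 mm per radian of wheel, i.e. 0.31 mm per mm of rim travel. It turns stiffly (about 1.2 N at the rim) and stays where it is left.
- wheel_top (a point): Topmost point of the wheel's rim, 58 mm above the bench (does not turn with the wheel). The wheel is rigidly mounted; a fingertip pressed on it with some 4 to 15 N grips it by friction.
- jaw: Moving aluminium jaw, a bar 74 mm (x) x 14 mm (y), z 17 to 36 mm over the bench, at holder x -17 to +57; it slides along the holder's y, geared to the wheel. Origin at the holder's centre line x = 0, on the bench plane, in line with the clamping face (its +y side). Axes as the holder's.
- pointer (a point): Tip of the yellow pointer on the jaw, at holder x +69, 36 mm above the bench. The pointer is a yellow bar 4 mm wide in y and 34 mm long in x, lying on the jaw's end and jutting 12 mm out from it towards the clip. At the start it lies 13 to 48 mm short of the gauge band, on its -y side (holder's axes).
- gauge: Red gauge clip on the scale, 20 (x) x 18 (y) x 8 mm, top 23 mm above the bench, origin at the centre of its underside, axes as the holder's; its place along y differs from time to time.
- gauge_band (a point): Centre of the white band (6 mm wide in y) across the top of the gauge clip; axes as the holder's. The pointer is set right when it has the same holder y as this point.
- objective: Loose brass microscope objective standing upright, diameter 30, height 42 mm, origin under its centre. Leave alone.
- oil: Loose small amber bottle of immersion oil with black cap, diameter 28, height 60 mm, origin under its centre. Leave alone.
- eyepiece: Loose eyepiece standing upright, steel tube below and black head above, diameter 34, height 46 mm, origin under its centre. Leave alone.
- slidebox: Loose blue and white slide box, 36 (x) x 84 (y) x 25 mm, origin under its centre. Leave alone.

How it is judged:
By the outcome, as a careful person would: the job done as asked, in the order asked, and still so for the second after the job is handed in, with the robot touching nothing.
It also fails if it takes over 64 s, if anything falls off the work surface, if the arm or the gripper's body presses on something with over 40 N, if the wrist force passes 120 N, or if a joint passes its speed limit or range.

## Working session

There is one attempt and no reset: what is moved stays moved. The work goes in short steps, Python scripts to look and compute and a shell command to move; the robot and the scene stay as the last step left them, time stands still between calls to the robot, and variables do not carry over. Pictures are saved under pics/ and viewed, and the job is handed in when it is done.

```bash
mkdir -p pics; python3 - <<'E'
from bench import *
import cv2
o=get_obs()
for k in o: print(k,o[k])
print(finger_overhang if not callable(finger_overhang) else finger_overhang())
for n in ["scene","top","wrist"]:
    f=grab_frame(n); cv2.imwrite(f"pics/{n}0.png",f["image"])
    print(n,{k:f[k] for k in f if k!="image"})
E
```

```text
clock 0.0
joints [-1.3401111   0.47778551  0.02232578  1.5564542  -0.01151542  1.10928061
 -0.08308897]
qvel [-4.46217914e-04 -2.36551843e-04 -1.02333836e-03  5.40023286e-04
 -3.31218100e-04  4.08723865e-05  6.83103034e-04]
tau [ 6.17401820e-04 -5.96441281e+01  1.60842106e+00 -2.81201810e+01
  1.25414820e-02  9.03696287e-03  2.51548721e-05]
tcp_pos [0.22422145 0.6363776  0.40373378]
orientation [-1.55619499  0.26603747 -0.26573575]
contact_force [ 0.42562021 -0.18589951 -0.74751579]
moment [-0.02293774 -0.04024977 -0.01541417]
grip_width 0.08531917105752174
0.1734
scene {'fx': 435.1408951157498, 'fy': 435.1408951157498, 'cx': 318.0135041817413, 'cy': 241.37315238337962, 'distortion': array([-0.0507229,  0.       ,  0.       ,  0.       ,  0.       ]), 'origin': array([ 0.88850469, -0.36778975,  0.52566542]), 'rotation': array([0.81449211, 0.24044536, 0.49916795])}
top {'fx': 485.17854313677486, 'fy': 485.17854313677486, 'cx': 321.57105663003546, 'cy': 245.72566936123104, 'distortion': array([-0.0428978,  0.       ,  0.       ,  0.       ,  0.       ]), 'origin': array([0.46077274, 0.0779912 , 1.02868134]), 'rotation': array([ 0.09012614, -0.14784429, -1.5681282 ])}
wrist {'fx': 389.50531273192007, 'fy': 389.50531273192007, 'cx': 320.5724789642241, 'cy': 242.13108673218758, 'distortion': array([-0.00801666,  0.        ,  0.        ,  0.        ,  0.        ]), 'origin': array([0.1513238 , 0.66243175, 0.37227828]), 'rotation': array([-0.27141317, -0.19082171,  1.22170161])}
```

View pics/scene0.png

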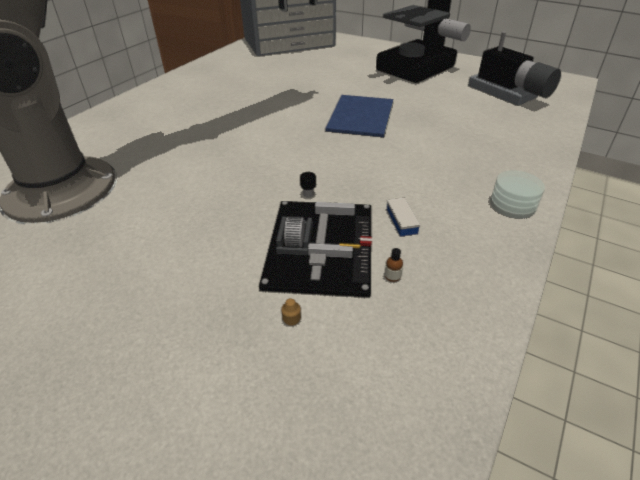

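View pics/top0.png

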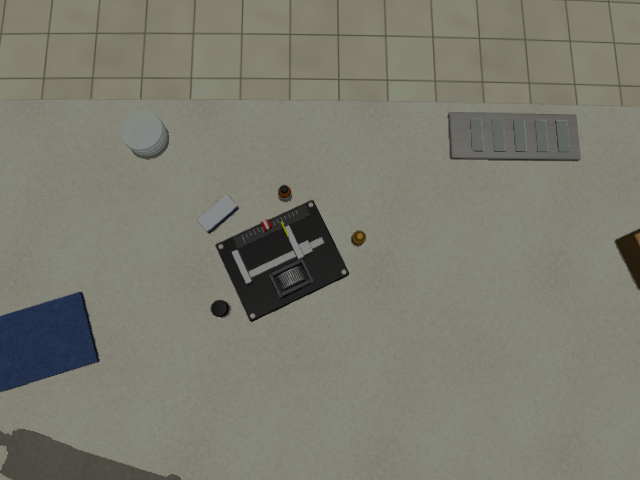

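View pics/wrist0.png

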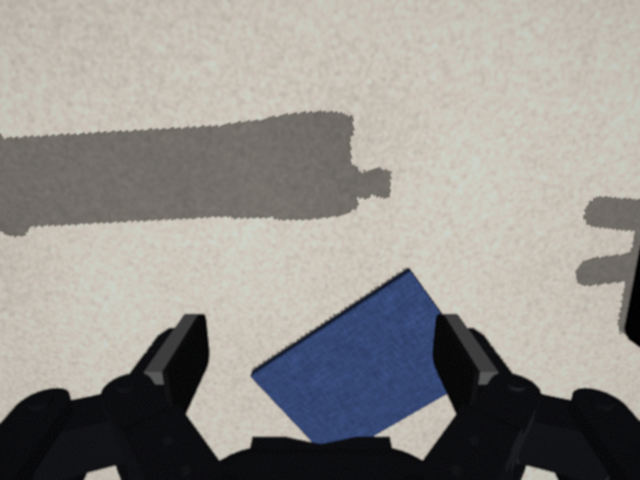

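The top view shows the holder (about (283,260)) with the wheel at (291,278), the yellow pointer at (285,228) and the red clip at (267,225). I'll enlarge both views.

```bash
cat > h.py <<'E'
import numpy as np, cv2
from scipy.spatial.transform import Rotation as R
from bench import *
def ray(f,uv):
    K=np.array([[f["fx"],0,f["cx"]],[0,f["fy"],f["cy"]],[0,0,1]])
    n=cv2.undistortPoints(np.array([[uv]],float),K,f["distortion"])[0,0]
    return R.from_rotvec(f["rotation"]).apply([n[0],-n[1],-1])
def plane(f,uv,z):
    d=ray(f,uv); o=np.array(f["origin"]); return o+d*(z-o[2])/d[2]
def proj(f,P):
    K=np.array([[f["fx"],0,f["cx"]],[0,f["fy"],f["cy"]],[0,0,1]])
    c=R.from_rotvec(f["rotation"]).inv().apply(np.atleast_2d(P)-f["origin"])*[1,-1,-1]
    return cv2.projectPoints(c,np.zeros(3),np.zeros(3),K,f["distortion"])[0][:,0]
def crop(f,x0,y0,w,h,s,name):
    cv2.imwrite(name,cv2.resize(f["image"][y0:y0+h,x0:x0+w],None,fx=s,fy=s,interpolation=cv2.INTER_CUBIC))
E
python3 - <<'E'
from h import *
f=grab_frame("top"); crop(f,210,190,150,135,5,"pics/t1.png")
f=grab_frame("scene"); crop(f,255,190,125,110,6,"pics/s1.png")
E
```

```text
(no output)
```

View pics/t1.png

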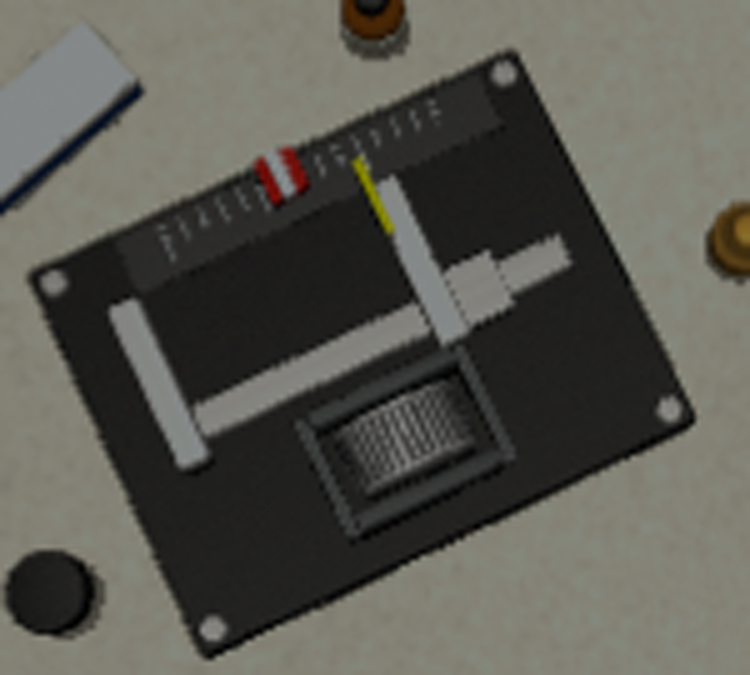

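View pics/s1.png

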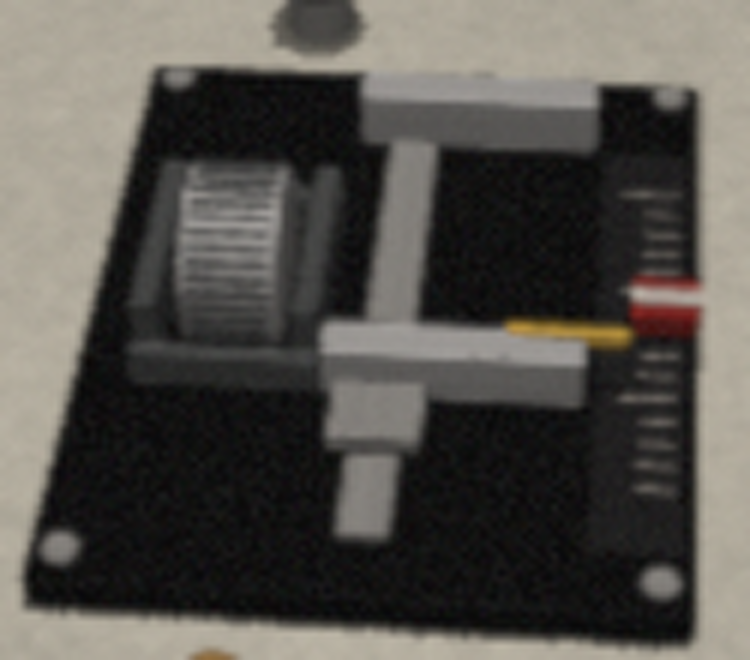

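```bash
cat > pose.py <<'E'
from h import *
from scipy.optimize import least_squares
T=grab_frame("top");S=grab_frame("scene")
full=lambda p,x0,y0,s:(np.array(p,float)+.5)/s-.5+[x0,y0]
t=lambda p:full(p,210,190,5)
s=lambda p:full(p,255,190,6)
# order: (+x,-y),(-x,-y),(-x,+y),(+x,+y)
ts=[(505,72),(669,409),(213,629),(53,284)]; ss=[(661,582),(60,547),(180,78),(670,97)]
sg=np.array([(1,-1),(-1,-1),(-1,1),(1,1)])
def H(p,P):
    P=np.atleast_2d(P).astype(float); c,n=np.cos(p[2]),np.sin(p[2])
    return np.c_[p[0]+c*P[:,0]-n*P[:,1],p[1]+n*P[:,0]+c*P[:,1],P[:,2]]
def fit(fs):
    def res(p):
        P=H(p,np.c_[sg*[p[3],p[4]],np.full(4,.0155)])
        return np.concatenate([(proj(f,P)-px).ravel() for f,px in fs])
    return least_squares(res,[.55,.12,-1.9+.3,.08,.105],x_scale=[.01,.01,.1,.01,.01])
E
python3 - <<'E'
from pose import *
a=[(T,[t(p) for p in ts])];b=[(S,[s(p) for p in ss])]
for q in (a,b,a+b):
    r=fit(q);print(r.x.round(4),r.fun.round(1))
p=r.x
hp=lambda f,uv,z:(lambda w:(np.array([[np.cos(p[2]),np.sin(p[2])],[-np.sin(p[2]),np.cos(p[2])]])@(w[:2]-p[:2])*1000).round(1))(plane(f,uv,z))
print("pointer top",hp(T,t((361,160)),.036),hp(T,t((390,230)),.036),"scene",hp(S,s((632,336)),.036),hp(S,s((508,328)),.036))
print("band",hp(T,t((272,153)),.023),hp(T,t((291,194)),.023),"scene",hp(S,s((632,295)),.023),hp(S,s((700,297)),.023))
print("wheeltop",H(p,[-.045,0,.058]),"+y",H(p,[0,1,0])-H(p,[0,0,0]))
wt=H(p,[-.045,0,.058]);print(proj(T,wt),proj(S,wt))
print(get_obs()["clock"])
E
```

```text
[ 0.5876  0.124  -2.6925 -0.08   -0.1053] [-0.1  0.2  0.2 -0.1 -0.   0.  -0.  -0.1]
[ 0.5912  0.1217 -2.6973 -0.0797 -0.1047] [-0.   0.   0.1 -0.  -0.1 -0.2  0.   0.2]
[ 0.5893  0.1233 -2.6944 -0.08   -0.1054] [ 0.3 -0.5  0.5 -0.8  0.1 -0.8  0.3 -1.  -0.3 -0.8 -0.3 -0.6 -0.7 -1.1
 -0.5 -0.8]
pointer top [-66.7  31.4] [-34.7  29.7] scene [-70.5  34.6] [-36.   33.8]
band [-88.1  -0.5] [-68.7  -0.7] scene [-70.5   2.7] [-90.1   2.1]
wheeltop [[0.62989468 0.14280052 0.058     ]] +y [[ 0.43241308 -0.90167562  0.        ]]
[[271.7762956  235.44048779]] [[345.856276   221.52246959]]
0.35
```

```bash
cat > w.py <<'E'
from h import *
YAW=-2.6944+np.pi
def Hw(c,P):
    P=np.atleast_2d(P).astype(float);cc,n=np.cos(YAW),np.sin(YAW)
    return np.c_[c[0]+cc*P[:,0]-n*P[:,1],c[1]+n*P[:,0]+cc*P[:,1],P[:,2]]
C=np.array([.5893,.1233])
ex=np.array([np.cos(YAW),np.sin(YAW),0]);ey=np.array([-np.sin(YAW),np.cos(YAW),0])
def st():
    o=get_obs();M=R.from_rotvec(o["orientation"]).as_matrix()
    p=np.array(o["tcp_pos"]);tip=p+M[:,1]*finger_overhang
    d=tip-np.append(C,0)
    print("t",o["clock"],"tip(holder mm)",(np.array([d@ex,d@ey,tip[2]])*1e3).round(1),"F(holder)",np.round([o["contact_force"]@ex,o["contact_force"]@ey,o["contact_force"][2]],1),"w",round(o["grip_width"]*1e3,1))
    return o,M,tip
E
python3 - <<'E'
from w import *
o,M,tip=st();print(M.round(3))
print("tool x,z in holder:",(M.T@np.c_[ex,ey]).round(3))
wt=Hw(C,[-.045,0,.058])[0]
print(wt,"shift cm to 60mm above",(M.T@(wt+[0,0,.06]-tip)*100).round(2))
T=grab_frame("top");S=grab_frame("scene")
t=lambda p:(np.array(p,float)+.5)/5-.5+[210,190]
s=lambda p:(np.array(p,float)+.5)/6-.5+[255,190]
for n,f,o0,k in(("t",T,(210,190),5),("s",S,(255,190),6)):
  print(n,((proj(f,Hw(C,[[-.064,-.033,.04],[-.026,-.033,.04],[-.026,.033,.04],[-.064,.033,.04],[-.045,0,.058]]))-o0+.5)*k-.5).round(0).tolist())
E
```

```text
t 0.35 tip(holder mm) [-107.2  620.6  231.1] F(holder) [ 0.4 -0.1  0.2] w 85.5
[[ 0.943 -0.     0.332]
 [-0.332 -0.     0.943]
 [ 0.    -1.    -0.   ]]
tool x,z in holder: [[ 0.707 -0.708]
 [-0.    -0.   ]
 [ 0.708  0.707]]
[0.54872509 0.10384038 0.058     ] shift cm to 60mm above [ 48.3   11.32 -39.45]
t [[500.0, 440.0], [460.0, 357.0], [314.0, 426.0], [354.0, 510.0], [406.0, 429.0]]
s [[152.0, 298.0], [287.0, 305.0], [313.0, 158.0], [187.0, 152.0], [231.0, 177.0]]
```

```bash
python3 -m jog '[[[4,0,-3.3],0.07,1],[[9,0,-7.4],0.15,1],[[14,0,-11.4],0.25,1],[[19,0,-15.5],0.35,1],[[24,0,-19.6],0.45,1],[[29,0,-23.7],0.55,1],[[34,0,-27.8],0.65,1],[[39,0,-31.9],0.75,1],[[44,0,-35.9],0.785,1],[[48.3,0,-39.45],0.785,1]]' 60; python3 -c "
from w import *
o,M,tip=st();print(o['joints'].round(2))
print((M.T@np.c_[ex,ey]).round(3))"
```

```text
clock: 1.7
tcp_pos: [0.5447, 0.1103, 0.4051]
orientation: [-1.387, 0.873, -0.874]
contact_force: [1.2, 1.1, -0.0]
grip_width: -0.0003
t 1.7 tip(holder mm) [-45.6   7.6 231.7] F(holder) [ 1.6  0.5 -0. ] w -0.3
[-0.65  0.29  0.41  1.87 -0.14  1.01  0.27]
[[-0.    -1.   ]
 [ 0.001  0.   ]
 [ 1.    -0.   ]]
```

```bash
python3 -m jog '[[[0,4,0],0,1],[[0,8,0],0,1],[[0,12,0],0,1],[[0,14,0],0,1],[[0,14,0],0,1],[[0,14,0],0,1]]'; python3 - <<'E'
from w import *
st()
f=grab_frame("wrist");cv2.imwrite("pics/w2.png",f["image"])
f=grab_frame("scene");crop(f,235,150,150,130,5,"pics/s2.png")
f=grab_frame("top");crop(f,210,190,150,135,5,"pics/t2.png")
E
```

```text
clock: 2.45
tcp_pos: [0.5445, 0.112, 0.2657]
orientation: [-1.387, 0.873, -0.875]
contact_force: [-0.6, -0.3, 0.3]
grip_width: 0.0003
t 2.45 tip(holder mm) [-45.    9.2  92.3] F(holder) [-0.7  0.   0.3] w 0.3
```

View pics/w2.png

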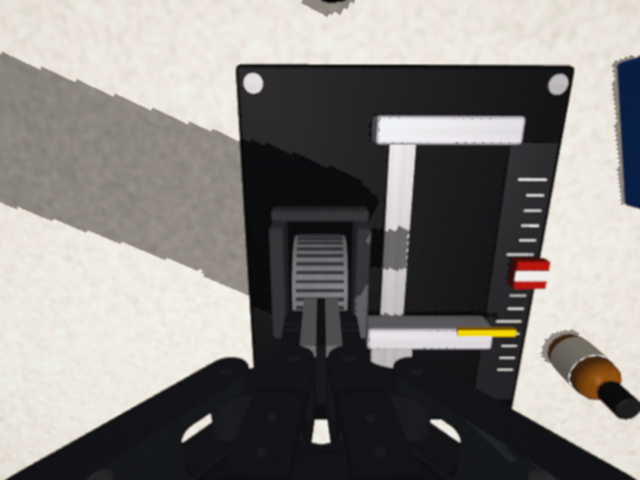

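View pics/s2.png

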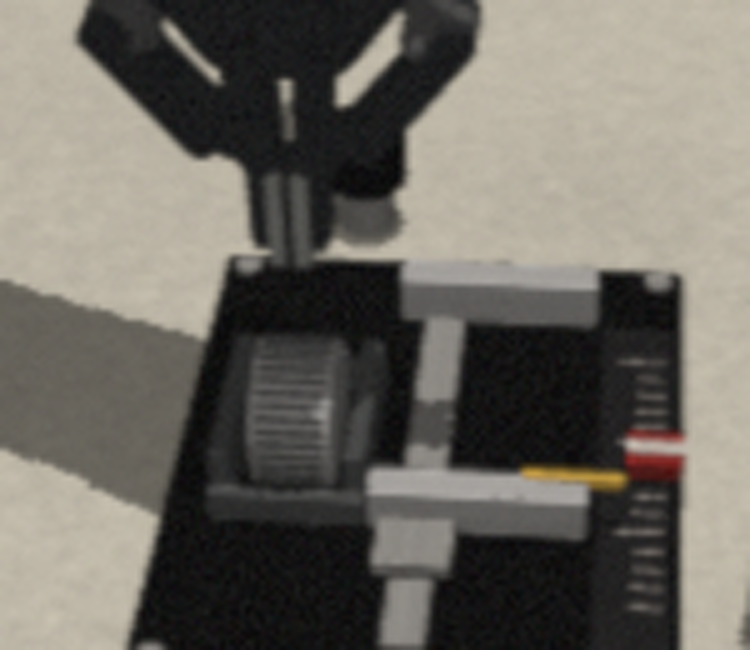

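View pics/t2.png

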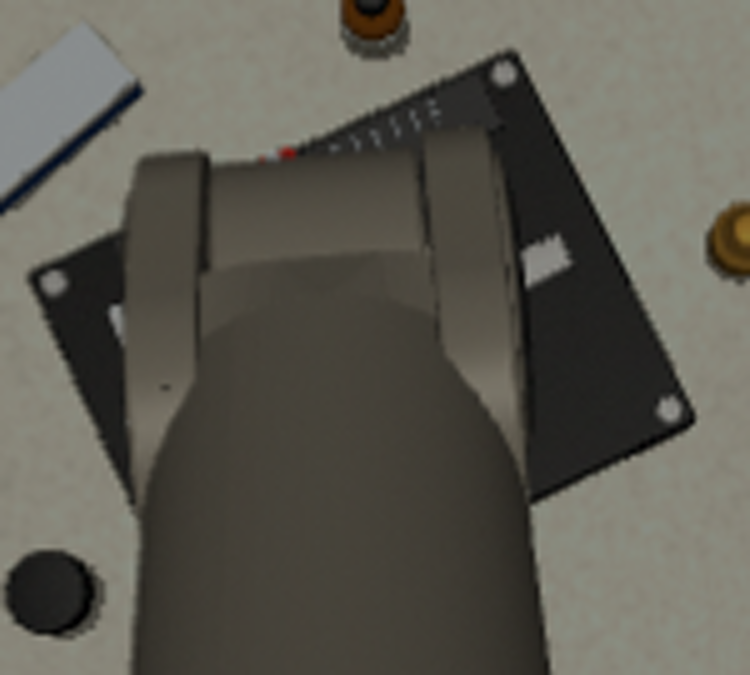

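```bash
python3 - <<'E'
from w import *
f=grab_frame("wrist");crop(f,440,240,130,120,6,"pics/w3.png");crop(f,255,190,135,135,5,"pics/w3b.png")
E
```

```text
(no output)
```

View pics/w3.png

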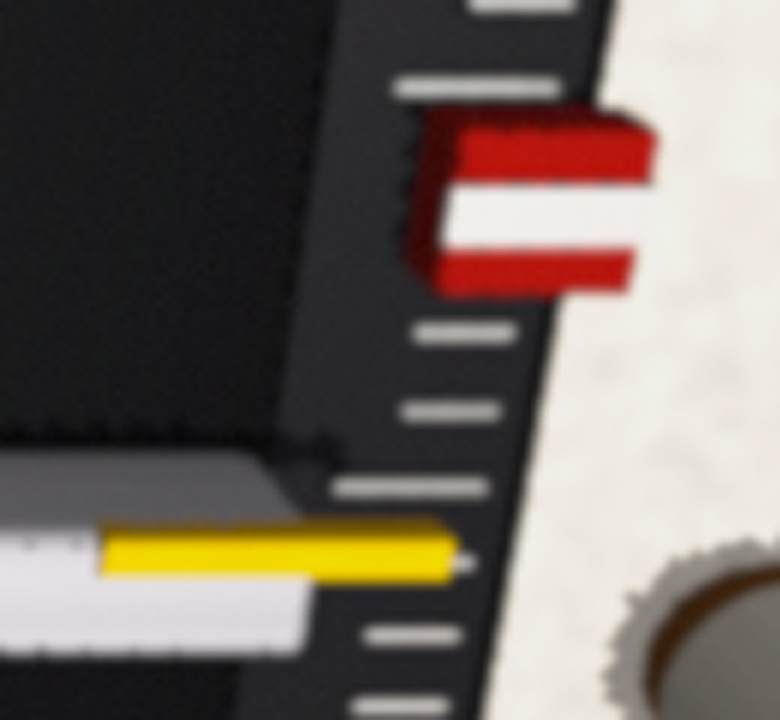

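View pics/w3b.png

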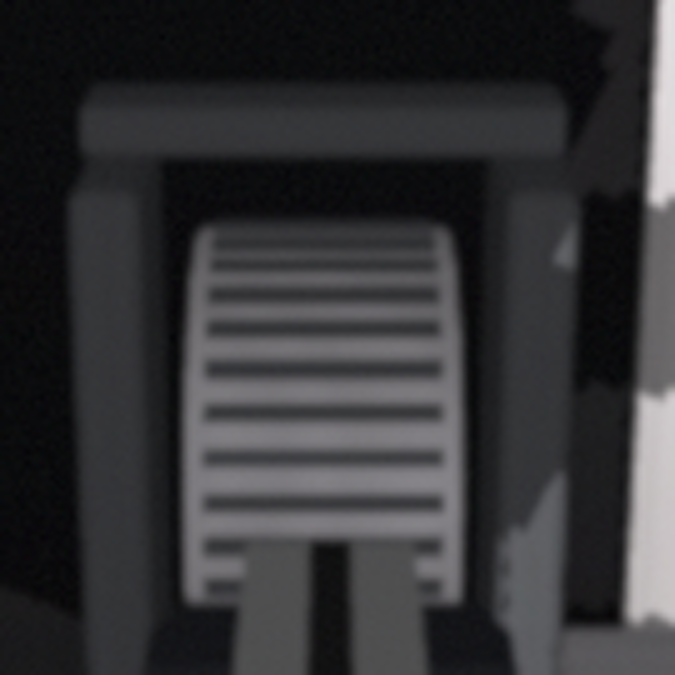

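```bash
cat >> w.py <<'E'
def hol(f,uv,z):
    d=plane(f,uv,z)-np.append(C,0); return (np.array([d@ex,d@ey])*1e3).round(1)
def fullpx(p,x0,y0,k): return (np.array(p,float)+.5)/k-.5+[x0,y0]
E
python3 - <<'E'
from w import *
f=grab_frame("wrist")
g=lambda p:fullpx(p,440,240,6);k=lambda p:fullpx(p,255,190,5)
print("ptr",hol(f,g((455,558)),.036),hol(f,g((105,553)),.036),"band",hol(f,g((445,216)),.023),hol(f,g((645,217)),.023))
print("band edges",hol(f,g((545,183)),.023),hol(f,g((545,250)),.023))
print("cheek top far outer corner",hol(f,k((70,190)),.04),hol(f,k((578,190)),.04))
W=[fullpx(p,0,0,1) for p in ((253,83),(558,84))]
print("screws",[hol(f,w,.0155) for w in W])
fr=[hol(f,k(q),.058) for q in((185,400),(465,400))];print("wheel",fr)
E
```

```text
ptr [ 69.1 -31.5] [ 35.1 -30.9] band [69.7 -1.3] [89.4 -1.4]
band edges [78.9  2.2] [80.1 -4.9]
cheek top far outer corner [-70.8  32.9] [-18.2  32.8]
screws [array([-79.1, 104.3]), array([ 80.7, 104.1])]
wheel [array([-58. ,  16.7]), array([-30.8,  16.7])]
```

```bash
python3 -m jog '[[[1.8,1,0],0,1],[[1.9,2,0],0,1],[[1.9,2.8,0],0,1],[[1.9,3,0],0,1],[[1.9,3,0],0,1]]'; python3 -c "
from w import *
st()"; python3 -m jog '[[[0,0.15,0],0,1],[[0,0.3,0],0,1],[[0,0.3,0],0,1]]' ; python3 -c "
from w import *
st()"
```

```text
clock: 3.32
tcp_pos: [0.552, 0.0953, 0.2346]
orientation: [-1.388, 0.874, -0.873]
contact_force: [-0.2, -0.2, -0.4]
grip_width: -0.0003
t 3.325 tip(holder mm) [-45.8  -9.1  61.2] F(holder) [-0.2 -0.1 -0.4] w -0.3
clock: 3.7
tcp_pos: [0.5521, 0.0949, 0.2317]
orientation: [-1.388, 0.874, -0.874]
contact_force: [0.3, 0.9, -0.2]
grip_width: 0.0002
t 3.7 tip(holder mm) [-45.8  -9.6  58.3] F(holder) [ 0.7  0.7 -0.2] w 0.2
```

```bash
python3 -m jog '[[[0,0.1,0],0,1],[[0,0.1,0],0,1]]' ; python3 -m jog '[[[0,0.1,0],0,1],[[0,0.1,0],0,1]]' ; python3 -c "
from w import *
st()
f=grab_frame('wrist');crop(f,255,190,135,135,5,'pics/w4.png')"
```

```text
clock: 3.95
tcp_pos: [0.5523, 0.0947, 0.2312]
orientation: [-1.388, 0.874, -0.874]
contact_force: [-2.2, 0.5, 5.9]
grip_width: 0.0002
clock: 4.2
tcp_pos: [0.5526, 0.0942, 0.231]
orientation: [-1.387, 0.874, -0.875]
contact_force: [-2.2, -1.3, 12.2]
grip_width: -0.0001
t 4.2 tip(holder mm) [-45.5 -10.3  57.6] F(holder) [-2.6 -0.2 12.2] w -0.1
```

View pics/w4.png

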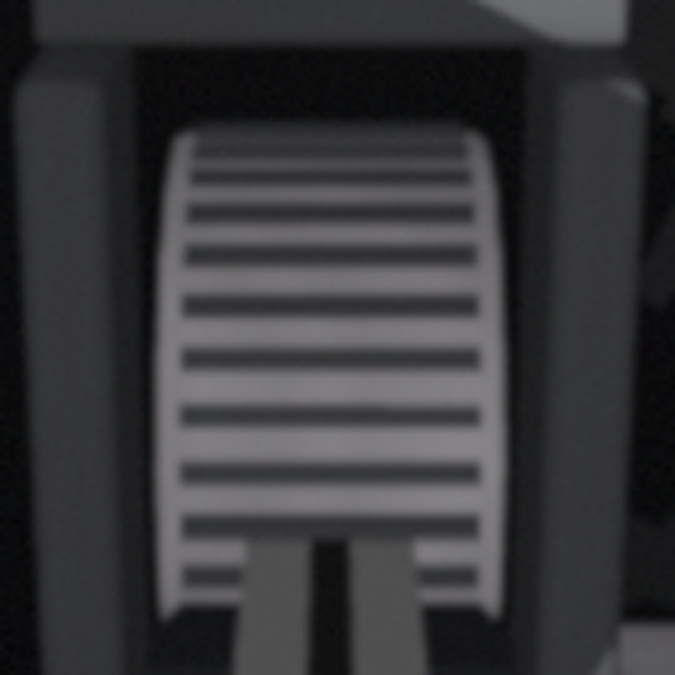

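```bash
python3 -m jog '[[[-0.2,0,0],0,1],[[-0.5,0,0],0,1],[[-0.8,0,0],0,1],[[-1.0,0,0],0,1],[[-1.0,0,0],0,1]]' ; python3 -c "
from w import *
st()
f=grab_frame('wrist');cv2.imwrite('pics/w5.png',f['image'])"
```

```text
clock: 4.88
tcp_pos: [0.5483, 0.1031, 0.2312]
orientation: [-1.387, 0.874, -0.875]
contact_force: [-2.8, -2.2, 15.6]
grip_width: 0.0001
t 4.875 tip(holder mm) [-45.6  -0.6  57.8] F(holder) [-3.5 -0.8 15.6] w 0.1
```

View pics/w5.png

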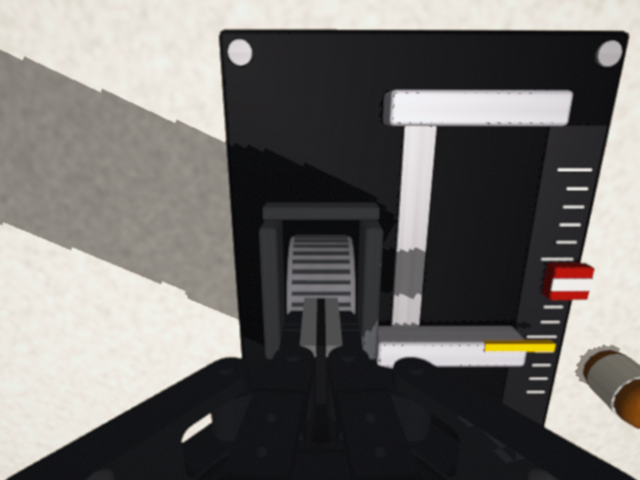

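```bash
cat >> w.py <<'E'
def meas(tag=None):
    f=grab_frame("wrist");im=cv2.cvtColor(f["image"],cv2.COLOR_BGR2HSV).astype(int);h,s,v=im[...,0],im[...,1],im[...,2]
    Y=(h>18)&(h<36)&(s>150)&(v>170); Rd=((h<6)|(h>174))&(s>150)&(v>130)
    Y[:,:420]=0;Rd[:,:420]=0
    cs=[c for c in range(640) if Y[:,c].sum()>=3]
    P=np.array([hol(f,(c,np.nonzero(Y[:,c])[0].mean()),.036) for c in cs[-10:]])
    B=[]
    for c in range(640):
        r=np.nonzero(Rd[:,c])[0]
        if len(r)>6:
            d=np.diff(r);i=d.argmax()
            if d[i]>=5:B.append(hol(f,(c,(r[i]+r[i+1])/2),.023))
    B=np.array(B);print("ptr",P.mean(0).round(2),"band",B.mean(0).round(2),len(B),"GAP mm",(B.mean(0)-P.mean(0))[1].round(2),"tip col",cs[-1])
    if tag: crop(f,440,220,150,140,5,f"pics/{tag}.png")
E
python3 -c "
from w import *
meas('w6')"
```

```text
ptr [ 66.63 -28.9 ] band [79.45 -1.6 ] 34 GAP mm 27.3 tip col 554
```

View pics/w6.png

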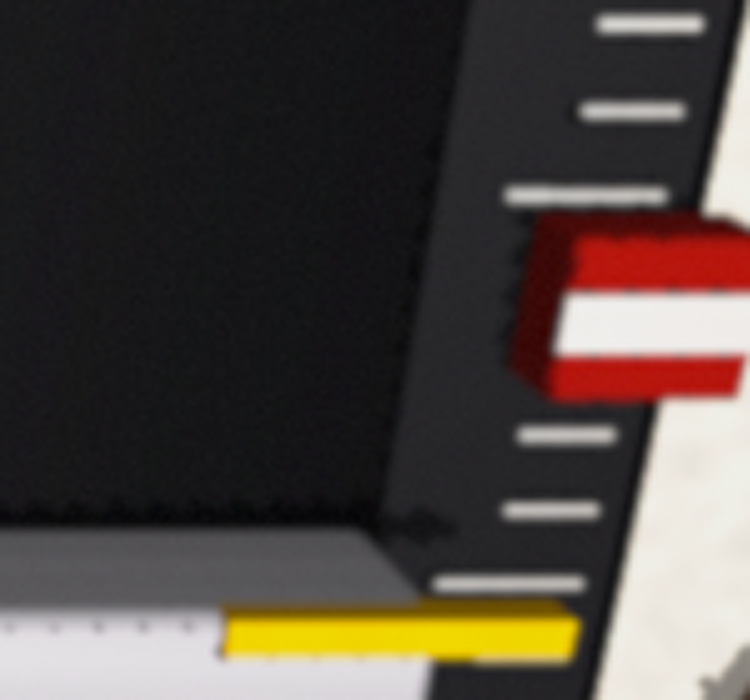

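```bash
python3 -m jog '[[[-0.3,-0.04,0],0,1],[[-0.6,-0.04,0],0,1],[[-0.9,-0.04,0],0,1],[[-1.2,-0.03,0],0,1],[[-1.4,0,0],0,1],[[-1.6,0.03,0],0,1],[[-1.8,0.08,0],0,1],[[-1.8,0.08,0],0,1]]' ; python3 -c "
from w import *
st();meas()"
```

```text
clock: 5.98
tcp_pos: [0.5401, 0.1204, 0.2288]
orientation: [-1.388, 0.874, -0.874]
contact_force: [-0.0, 0.7, 2.3]
grip_width: -0.0
t 5.975 tip(holder mm) [-45.6  18.7  55.4] F(holder) [0.3 0.6 2.3] w -0.0
ptr [ 66.61 -22.77] band [79.63 -1.43] 34 GAP mm 21.34 tip col 552
```

```bash
python3 -m jog '[[[0,-0.5,0],0,1],[[0.2,-1.0,0],0,1],[[2,-1.0,0],0,1],[[3.4,-1.0,0],0,1],[[3.4,-0.8,0],0,1],[[3.4,-0.4,0],0,1],[[3.4,-0.15,0],0,1],[[3.4,-0.1,0],0,1],[[3.4,-0.1,0],0,1]]' ; python3 -c "
from w import *
st();meas()"
```

```text
clock: 7.15
tcp_pos: [0.5547, 0.0894, 0.2301]
orientation: [-1.388, 0.874, -0.874]
contact_force: [-1.4, -1.4, 4.8]
grip_width: 0.0
t 7.15 tip(holder mm) [-45.9 -15.6  56.7] F(holder) [-1.8 -0.7  4.8] w 0.0
ptr [ 66.56 -23.28] band [79.51 -1.5 ] 35 GAP mm 21.78 tip col 564
```

```bash
python3 -m jog '[[[-0.2,0.03,0],0,1],[[-0.5,0,0],0,1],[[-0.9,-0.04,0],0,1],[[-1.3,-0.05,0],0,1],[[-1.7,-0.05,0],0,1],[[-2.1,-0.05,0],0,1],[[-2.5,-0.04,0],0,1],[[-2.9,0.02,0],0,1],[[-3.2,0.07,0],0,1],[[-3.2,0.07,0],0,1]]' ; python3 -c "
from w import *
st();meas()"
```

```text
clock: 8.45
tcp_pos: [0.5406, 0.1191, 0.2292]
orientation: [-1.388, 0.874, -0.872]
contact_force: [-1.9, 1.1, 4.1]
grip_width: 0.0
t 8.45 tip(holder mm) [-45.8  17.4  55.8] F(holder) [-1.3  1.8  4.1] w 0.0
ptr [ 66.93 -12.43] band [79.39 -1.4 ] 34 GAP mm 11.03 tip col 557
```

```bash
python3 -m jog '[[[0,-0.5,0],0,1],[[0.2,-1.0,0],0,1],[[2,-1.0,0],0,1],[[3.3,-1.0,0],0,1],[[3.3,-0.8,0],0,1],[[3.3,-0.4,0],0,1],[[3.3,-0.12,0],0,1],[[3.3,-0.07,0],0,1],[[3.3,-0.07,0],0,1]]' ; python3 -c "
from w import *
st();meas()"
```

```text
clock: 9.62
tcp_pos: [0.5551, 0.0886, 0.23]
orientation: [-1.388, 0.874, -0.874]
contact_force: [-0.4, -1.1, 3.3]
grip_width: 0.0004
t 9.625 tip(holder mm) [-45.9 -16.4  56.6] F(holder) [-0.9 -0.8  3.3] w 0.4
ptr [ 66.61 -12.66] band [79.49 -1.49] 36 GAP mm 11.17 tip col 569
```

```bash
python3 -m jog '[[[-0.2,0.02,0],0,1],[[-0.5,0,0],0,1],[[-0.9,-0.04,0],0,1],[[-1.3,-0.05,0],0,1],[[-1.7,-0.05,0],0,1],[[-2.1,-0.05,0],0,1],[[-2.5,-0.05,0],0,1],[[-2.5,-0.05,0],0,1],[[-2.5,-0.05,0],0,1]]' ; python3 -c "
from w import *
st();meas('w7')"
```

```text
clock: 10.8
tcp_pos: [0.5442, 0.1113, 0.2311]
orientation: [-1.388, 0.874, -0.873]
contact_force: [-4.8, -0.8, 11.3]
grip_width: 0.0
t 10.8 tip(holder mm) [-45.8   8.8  57.7] F(holder) [-4.7  1.4 11.3] w 0.0
ptr [66.9  -4.62] band [79.65 -1.42] 33 GAP mm 3.2 tip col 561
```

View pics/w7.png

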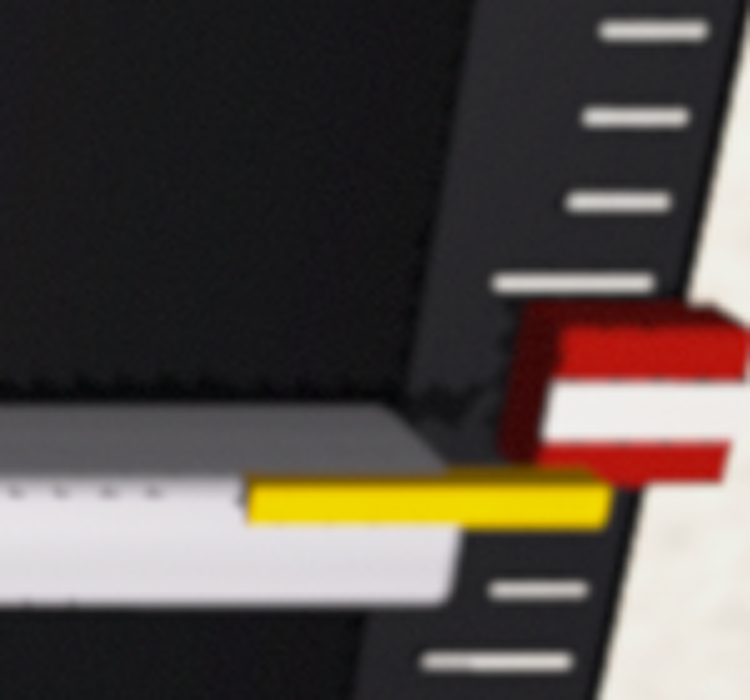

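```bash
python3 -m jog '[[[-0.2,0.01,0],0,1],[[-0.4,0.04,0],0,1],[[-0.6,0.08,0],0,1],[[-0.75,0.12,0],0,1],[[-0.75,0.12,0],0,1],[[-0.75,0.12,0],0,1]]' ; python3 -c "
from w import *
st();meas()"; python3 -m jog '[[[0,-1,0],0,1],[[0,-3,0],0,1],[[2,-6,0],0,1],[[6,-8,0],0,1],[[6,-8,0],0,1],[[6,-8,0],0,1]]' ; python3 -c "
from w import *
st();meas()
f=grab_frame('wrist');cv2.imwrite('pics/w8.png',f['image']);print(f['origin'],hol(f,(320,240),.03),((np.array(f['origin'])-np.append(C,0))@np.c_[ex,ey]).round(3))"
```

```text
clock: 11.6
tcp_pos: [0.5408, 0.1186, 0.2293]
orientation: [-1.388, 0.874, -0.872]
contact_force: [-1.5, 0.6, 5.0]
grip_width: -0.0
t 11.6 tip(holder mm) [-45.8  16.9  55.9] F(holder) [-1.1  1.2  5. ] w -0.0
ptr [66.81 -1.82] band [81.61 -1.4 ] 25 GAP mm 0.42 tip col 561
clock: 12.4
tcp_pos: [0.5668, 0.0642, 0.3092]
orientation: [-1.388, 0.874, -0.874]
contact_force: [0.2, 0.6, -0.3]
grip_width: -0.0001
t 12.4 tip(holder mm) [-45.9 -43.5 135.8] F(holder) [ 0.4  0.5 -0.3] w -0.1
ptr [65.72 -2.42] band [79.84 -1.86] 26 GAP mm 0.56 tip col 503
[0.53359237 0.13536755 0.27730988] [-45.4 -42.7] [-0.045  0.035]
```

View pics/w8.png

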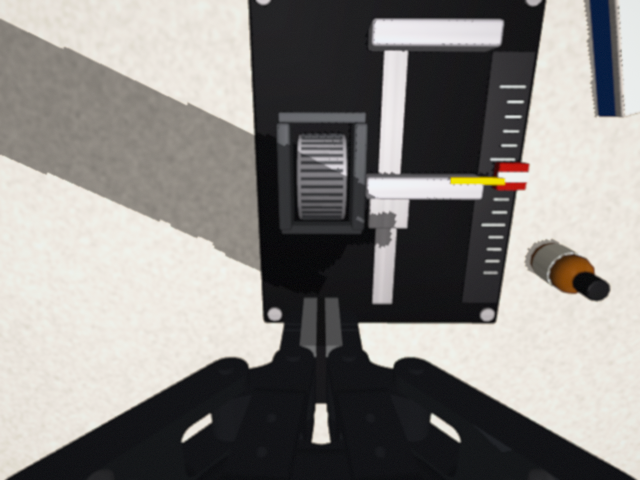

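```bash
python3 -m jog '[[[2,0,0],0,1],[[3.7,2,0],0,1],[[3.7,3,0],0,1],[[3.7,3,0],0,1],[[3.7,3,0],0,1]]' ; python3 -c "
from w import *
st();meas();meas()
f=grab_frame('wrist');crop(f,380,10,200,150,4,'pics/w9.png');print(((np.array(f['origin'])-np.append(C,0))@np.c_[ex,ey]).round(3))"
```

```text
clock: 13.12
tcp_pos: [0.5831, 0.031, 0.2795]
orientation: [-1.388, 0.873, -0.873]
contact_force: [0.4, -0.3, -0.4]
grip_width: -0.0
t 13.125 tip(holder mm) [-45.5 -80.5 106.1] F(holder) [ 0.3 -0.4 -0.4] w -0.0
ptr [66.34 -2.65] band [79.87 -1.42] 31 GAP mm 1.23 tip col 538
ptr [66.09 -2.66] band [79.61 -1.41] 31 GAP mm 1.25 tip col 537
[-0.045 -0.003]
```

View pics/w9.png

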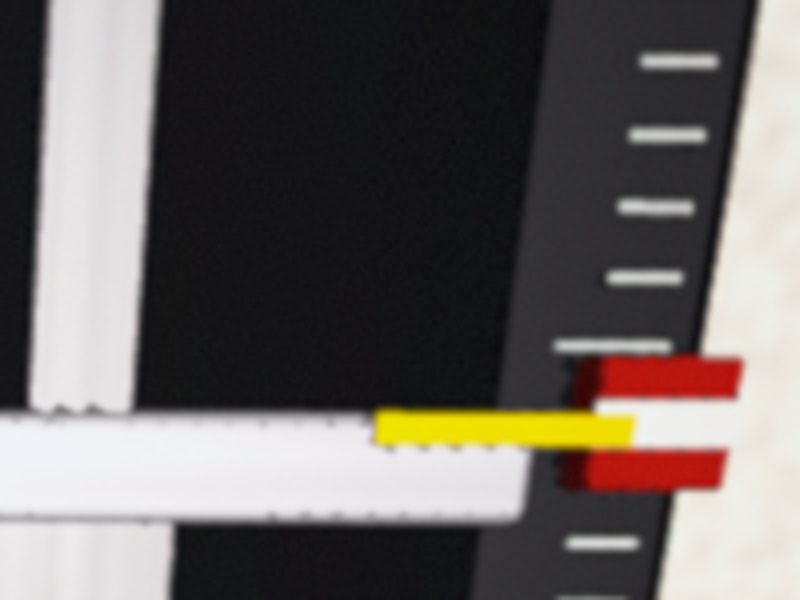

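```bash
python3 -m jog '[[[0,-3,0],0,1],[[0,-7,0],0,1],[[0,-11,0],0,1],[[0,-11,0],0,1],[[0,-11,0],0,1]]' ; python3 -c "
from w import *
st();meas()
f=grab_frame('wrist');cv2.imwrite('pics/w10.png',f['image']);print(((np.array(f['origin'])-np.append(C,0))@np.c_[ex,ey]).round(3))"
```

```text
clock: 13.9
tcp_pos: [0.5827, 0.0306, 0.389]
orientation: [-1.388, 0.874, -0.873]
contact_force: [0.7, -0.1, -0.2]
grip_width: -0.0001
t 13.9 tip(holder mm) [-46.  -80.6 215.6] F(holder) [ 0.6 -0.4 -0.2] w -0.1
ptr [64.5 -2.5] band [79.92 -1.6 ] 21 GAP mm 0.9 tip col 464
[-0.045 -0.003]
```

View pics/w10.png

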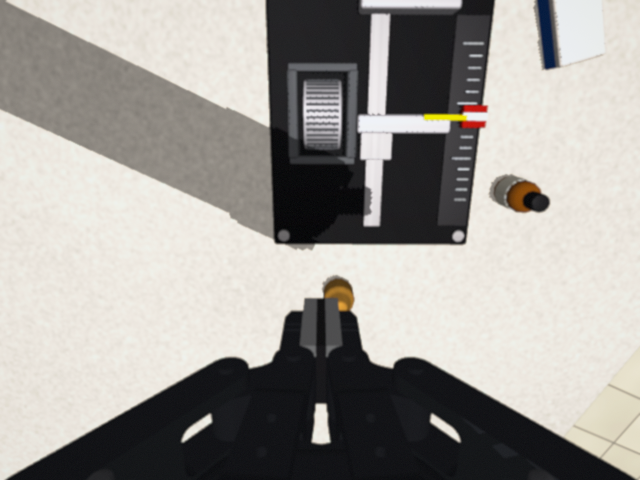

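```bash
python3 -m jog '[[[0,3,5],0,1],[[0,7,9],0,1],[[0,11,11],0,1],[[0,12,11.5],0,1],[[0,12,11.5],0,1],[[0,12,11.5],0,1]]' ; python3 -c "
from w import *
st();meas();meas()
f=grab_frame('wrist');cv2.imwrite('pics/w11.png',f['image']);crop(f,250,20,160,130,5,'pics/w12.png');print(((np.array(f['origin'])-np.append(C,0))@np.c_[ex,ey]).round(3))"
```

```text
clock: 14.75
tcp_pos: [0.6868, 0.0792, 0.271]
orientation: [-1.387, 0.873, -0.876]
contact_force: [-0.2, 0.3, 0.3]
grip_width: 0.0001
t 14.75 tip(holder mm) [ 69.2 -82.   97.6] F(holder) [-0.1  0.3  0.3] w 0.1w.py:29: RuntimeWarning: Mean of empty slice.
  B=np.array(B);print("ptr",P.mean(0).round(2),"band",B.mean(0).round(2),len(B),"GAP mm",(B.mean(0)-P.mean(0))[1].round(2),"tip col",cs[-1])
  ret = ret.dtype.type(ret / rcount)
Traceback (most recent call last):
  File "w.py", line 29, in meas
    B=np.array(B);print("ptr",P.mean(0).round(2),"band",B.mean(0).round(2),len(B),"GAP mm",(B.mean(0)-P.mean(0))[1].round(2),"tip col",cs[-1])
                                                                                           ~~~~~~~~~~~~~~~~~~~~~^^^
IndexError: invalid index to scalar variable.
```

My column cutoff (420) hides the clip in this view; relax it.

```bash
sed -i 's/Y\[:,:420\]=0;Rd\[:,:420\]=0/Y[200:]*=(np.arange(640)>420);Rd[200:]*=(np.arange(640)>420)/' w.py; python3 -c "
from w import *
meas()
f=grab_frame('wrist');cv2.imwrite('pics/w11.png',f['image']);crop(f,250,20,160,130,5,'pics/w12.png');print(((np.array(f['origin'])-np.append(C,0))@np.c_[ex,ey]).round(3))"
```

```text
ptr [67.15 -2.48] band [80.16 -1.51] 36 GAP mm 0.97 tip col 318
[ 0.07  -0.004]
```

View pics/w11.png

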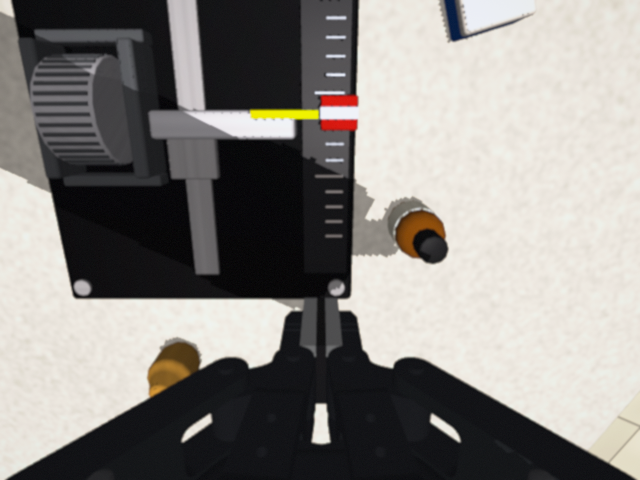

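View pics/w12.png

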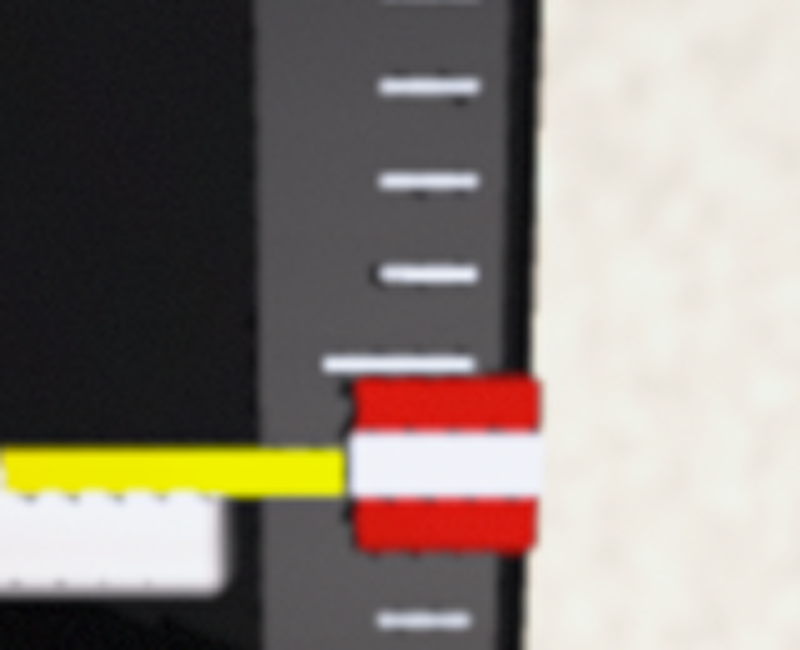

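```bash
python3 -m jog '[[[-3,0,-4],0,1],[[-5,0,-8],0,1],[[-7.9,0,-11.45],0,1],[[-7.9,0,-11.45],0,1],[[-7.9,2,-11.45],0,1],[[-7.9,3.3,-11.45],0,1],[[-7.9,3.6,-11.45],0,1],[[-7.9,3.6,-11.45],0,1]]' ; python3 -c "
from w import *
st();meas()"
```

```text
clock: 15.9
tcp_pos: [0.5498, 0.1016, 0.2332]
orientation: [-1.388, 0.874, -0.875]
contact_force: [0.5, -0.6, 0.0]
grip_width: -0.0002
t 15.9 tip(holder mm) [-45.   -2.5  59.8] F(holder) [ 0.1 -0.7  0. ] w -0.2
ptr [66.71 -1.78] band [82.76 -1.6 ] 22 GAP mm 0.18 tip col 562
```

```bash
python3 -m jog '[[[0,0.2,0],0,1],[[0,0.3,0],0,1],[[0,0.3,0],0,1]]' ; python3 -c "
from w import *
st();meas()"; python3 -m jog '[[[-0.1,0,0],0,1],[[-0.2,0,0],0,1],[[-0.33,0,0],0,1],[[-0.33,0,0],0,1],[[-0.33,0,0],0,1]]' ; python3 -c "
from w import *
st();meas()"
```

```text
clock: 16.32
tcp_pos: [0.5498, 0.1018, 0.2314]
orientation: [-1.387, 0.873, -0.874]
contact_force: [-2.7, -0.7, 8.6]
grip_width: -0.0001
t 16.325 tip(holder mm) [-44.7  -2.3  58. ] F(holder) [-2.7  0.5  8.6] w -0.1
ptr [67.01 -1.7 ] band [82.65 -1.74] 22 GAP mm -0.04 tip col 564
clock: 17.0
tcp_pos: [0.5485, 0.1043, 0.2314]
orientation: [-1.387, 0.873, -0.875]
contact_force: [-2.6, -1.6, 8.2]
grip_width: 0.0001
t 17.0 tip(holder mm) [-44.7   0.4  58. ] F(holder) [-3.  -0.3  8.2] w 0.1
ptr [66.99 -1.12] band [82.74 -1.77] 22 GAP mm -0.65 tip col 563
```

Lift off and check from overhead again.

```bash
python3 -m jog '[[[0,-1,0],0,1],[[0,-4,0],0,1],[[4,-4,4],0,1],[[8,-4,8],0,1],[[8.2,-4,11.4],0,1],[[8.2,-4,11.4],0,1],[[8.2,-4,11.4],0,1]]' ; python3 -c "
from w import *
st();meas();meas()
f=grab_frame('wrist');crop(f,250,20,160,130,5,'pics/w13.png');print(((np.array(f['origin'])-np.append(C,0))@np.c_[ex,ey]).round(3))
f=grab_frame('top');crop(f,230,200,100,90,8,'pics/t13.png')
f=grab_frame('scene');crop(f,270,190,125,110,6,'pics/s13.png')"
```

```text
clock: 17.92
tcp_pos: [0.6854, 0.0802, 0.27]
orientation: [-1.389, 0.875, -0.873]
contact_force: [1.1, -0.6, -0.3]
grip_width: 0.0
t 17.925 tip(holder mm) [ 67.8 -80.4  96.6] F(holder) [ 0.7 -1.  -0.3] w 0.0
ptr [67.25 -1.44] band [80.31 -1.49] 36 GAP mm -0.05 tip col 322
ptr [67.01 -1.4 ] band [80.07 -1.54] 36 GAP mm -0.14 tip col 322
[ 0.069 -0.003]
```

View pics/w13.png

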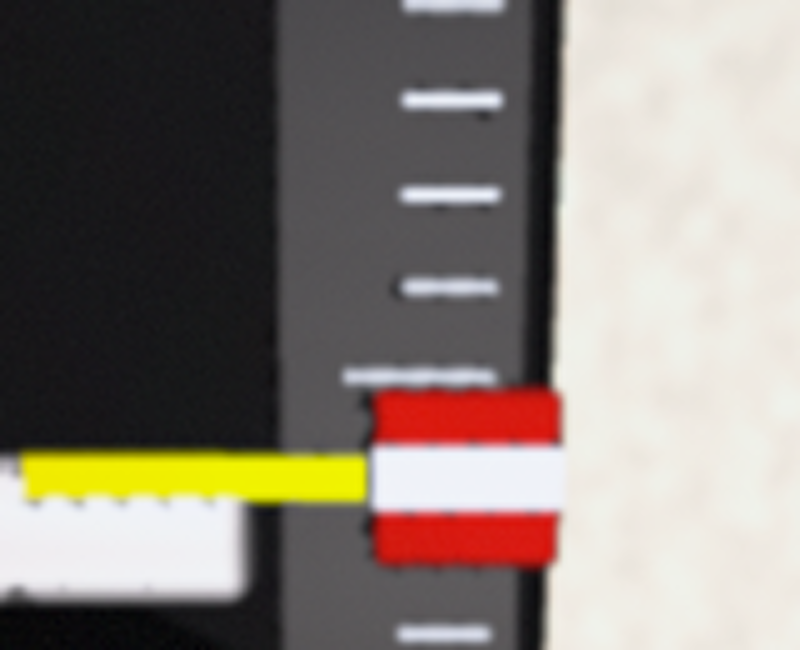

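View pics/s13.png

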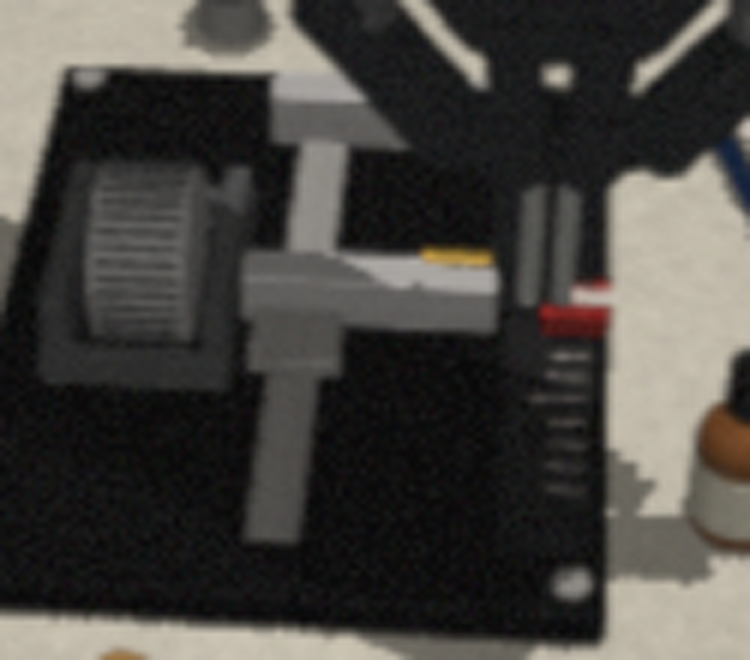

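```bash
python3 -m jog '[[[0,-4,0],0,1],[[0,-9,0],0,1],[[5,-14,0],0,1],[[10,-15,0],0,1],[[15,-15,0],0,1],[[20,-15,0],0,1],[[24,-15,0],0,1],[[24,-15,0],0,1],[[24,-15,0],0,1]]' ; python3 -c "
from w import *
st()
f=grab_frame('top');crop(f,230,190,100,90,8,'pics/t14.png');cv2.imwrite('pics/t14f.png',f['image'])
f=grab_frame('scene');crop(f,270,190,125,110,6,'pics/s14.png')"
```

```text
clock: 19.3
tcp_pos: [0.7897, -0.1357, 0.42]
orientation: [-1.388, 0.875, -0.873]
contact_force: [0.8, 0.2, 0.5]
grip_width: 0.0002
t 19.3 tip(holder mm) [  68.7 -320.   246.6] F(holder) [ 0.8 -0.2  0.5] w 0.2
```

View pics/t14.png

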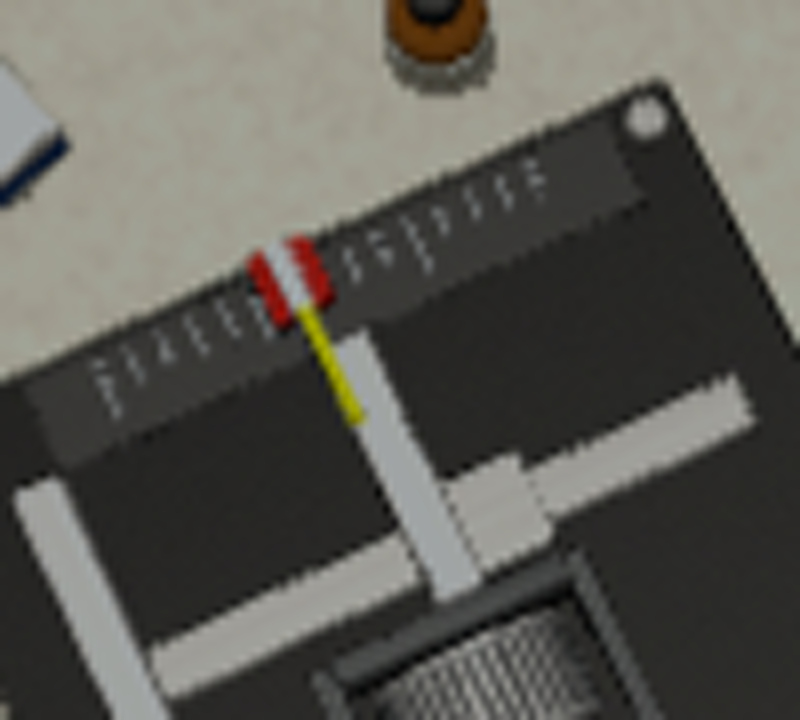

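View pics/s14.png

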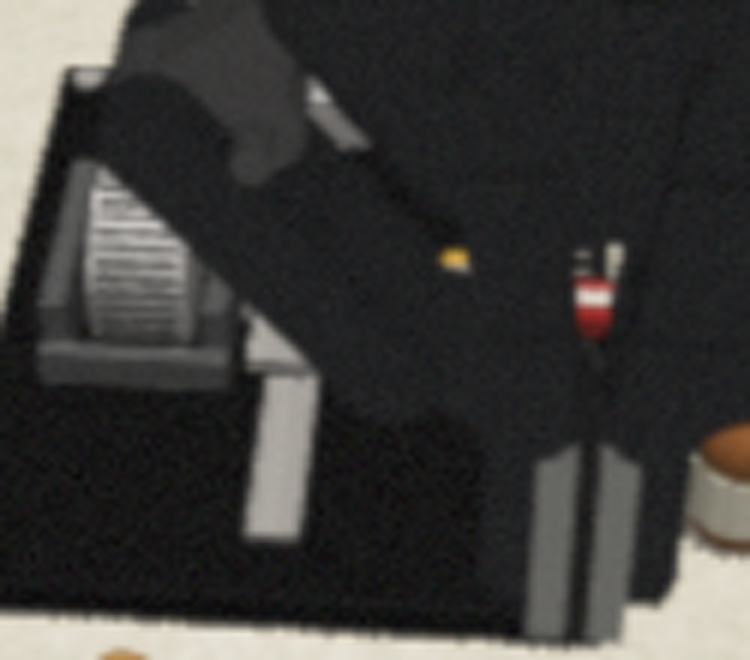

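View pics/t14f.png

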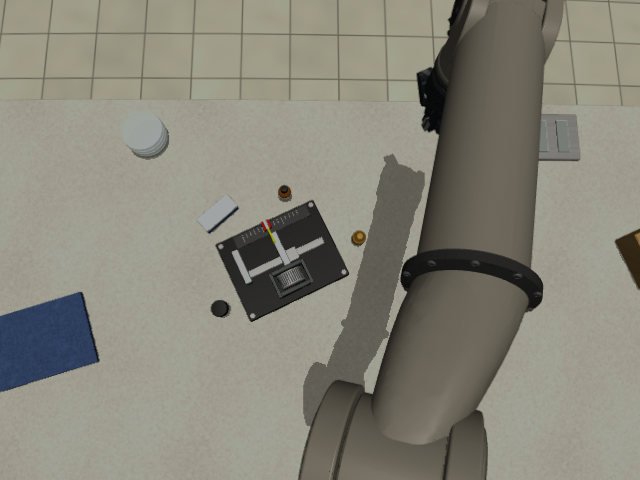

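```bash
python3 -c "
from w import *
f=grab_frame('top');g=lambda p:fullpx(p,230,190,8)
print([hol(f,g(p),.036) for p in((304,308),(358,420))],[hol(f,g(p),.023) for p in((277,246),(303,304))])
st()"
```

```text
[array([67.,  1.]), array([34.3,  0.8])] [array([87.8,  0.3]), array([70.7,  0.6])]
t 19.45 tip(holder mm) [  69.6 -318.8  247. ] F(holder) [-0.5 -0.  -0.3] w 0.1
```

```bash
python3 -c "
from bench import *
print(hand_in())"
```

```text
the job is handed in; nothing more can be done
None
```

The yellow pointer is now in line with the white band, to within about half a millimetre. I rolled the thumbwheel with the shut fingertips in three long strokes and one 3 mm trim, then lifted the finger off and backed the arm away. I handed the job in at about 19.5 s.

- **Alignment:** the wrist camera directly above the pointer showed it 0.05–0.15 mm past the band centre. A rougher reading by hand from the top camera put it about 0.5 mm past.
- **Readings that disagreed:** the slanted wrist view during the strokes read about 0.6–0.8 mm different from the overhead view. I relied on the overhead view, where errors in height hardly matter. The scene camera was blocked by the arm at the end, so it gave no check.
- **Forces and surroundings:** the highest force I read was about 16 N, on the wheel, slightly over the suggested 4–15 N. The final top picture shows the objective, oil bottle, eyepiece and slide box where they started. I saw no contact with the jaw or the gauge clip, and the force read about zero at the end.

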